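# Pull out the relief drawer and lock it open

## Robot

A 7-joint arm with a two-finger parallel gripper is mounted at the origin on the work surface. World frame = base frame: x ahead of the robot, y to its left, z up, the work surface at z = 0. Lengths are in m, angles in rad, forces in N, time in s.
With the tool pointing down it reaches from about 0.425 to 0.875 m from the base axis. Payload 4.7 kg.
Tool frame: the origin (TCP) lies on the centre line of the jaws, within the pads' length; the fingertips stand 14 mm ahead of it and the grasp point (between the pads) lies 5 mm behind it; z points along the fingers, y is the line along which they close (so a half turn about z gives the same grasp; the last joint's range is limited). The gripper opens to 87 mm and grips with 3 to 60 N. Pads are 19 mm wide; open, the fingers measure 117 mm over their backs; the gripper's body (75 mm by 190 mm) begins 51 mm behind the grasp point.
Start: joints at [-1.329, 0.321, -0.07, 1.45, 0.023, 1.371, -0.057], TCP at [0.147, 0.633, 0.237] pointing down, gripper open.
Joint ranges: [-2.86, 2.86], [-0.3, 2.09], [-1.38, 1.24], [0.06, 2.45], [-1.56, 4.7], [0.09, 2.05], [-2.69, 2.69]. Speed limits (rad/s): [2.57, 2.57, 3.14, 3.14, 3.14, 3.14, 3.14].

## Interface

Orientations are given as a rotation vector (axis times angle).
In Python, from bench import ctrl gives the robot as it stands.
- The arm moves only by the tool send_rows, never from a script. Its argument "steps" is a list of rows, each an object of numbers: "tx", "ty", "tz": the shift along the tool's x, y, z in units of 60 mm (1.0 is 60 mm); "turn": the turn about the tool's z in units of 8 degrees (1.0 is 8 degrees); "grip": the opening, from 0 (shut) to 1 (fully open). A call has 1 to 12 rows; each row shifts and turns the commanded pose from where the row before left it, along the tool's axes as they then stand; what a row does not reach is not made up. A row lasts 1/8 s, in which the tool goes at most 62.5 mm and 10.7 degrees, less where a joint would pass 70% of its speed; a pose out of reach is approached as far as the arm can. A call is refused whole if a number of a shift passes 1 or a number of a turn 1, either way. A call with a gripper value outside its range is refused whole. The fingers move at their own pace and stop on an object; "newtons" is the grip in N (left out, the last holds). Time passes only in rows, so rows that do not move let the fingers close. It gives the time, the measured TCP pose, the force, the opening and the grip force at its end, in the units of the state.
- ctrl.get_state(): the state, without advancing time (a new reading comes with each control period).
- ctrl.get_image(name): name is "scene" or "side" or "wrist"; returns a dict with "pixels" (420x560x3 uint8, red, green, blue), "K" (3x3 intrinsics, pixels), "dist" ([k1, k2, p1, p2, k3] as OpenCV has them; the pictures are not rectified), "cam_to_world" (4x4, takes a point from camera to world coordinates); the wrist camera has in their place "T_tool_cam" (4x4, takes a point from camera to tool coordinates, whose origin is the TCP and whose axes are the flange's). Camera axes: x right, y down, z forward; pixel columns grow to the right and rows downward; lengths in m; the calibration is good to about 2 mm. A picture is of the moment at which its call begins: read the wrist's pose just before it. There is no depth.
- ctrl.close_job(): hands the job in; it is judged then, once.
The state is a dict: "time": time; "joint_positions": joint angles; "qd": joint speeds; "joint_torque": joint torques, N m; "position": TCP position; "tool_rot": TCP orientation; "ft_force": force on the tool from outside, world axes, zero at the start; "torque": the same for the moment, N m; "grip_width": opening from 0.0 (shut) to 1.0 (fully open); "grip_force": force on a finger pad.
Only numpy, scipy, OpenCV 4.12 (cv2) and the standard library are available. Lean on these libraries where they do the work, as an engineer would, in place of code of your own. Each camera call takes 0.05 s, during which the arm holds its last target. There are 200 camera calls.

## Task

Pull the upper drawer of the small plywood chest out by its wooden knob, all the way to its stop. Then turn the blue lock collar on top of the chest clockwise, seen from above, until its white line points fully at the orange mark at the front, so that the drawer is locked open. Leave the relief plaque lying in the drawer, do not shift or knock over the tubs, cup, jar, bottle and brush around, and let go of everything.

Things in the scene. Friction and masses are not known exactly. Their poses are not given: they have to be found in the camera images.
- chest: fixed plywood chest, 260 (x) x 240 (y) x 140 mm high. Origin: centre of its underside; front face at its x = -130 mm, looking to -x; z up. On its top, under the collar, a dark steel flange 82 mm across, 3 mm thick, centred at x = -85, y = 0; orange mark on the flange's front (-x) edge: locked; white dot: free
- drawer (a joint): travel of the upper drawer (cream front 212 x 60 mm, plywood tray 40 mm deep) out of the chest along the chest's -x, m: 0 shut, 0.130 at its stop. It runs stiffly (about 5 N) and stays where it is left. It starts shut or slightly ajar
- drawer_knob (a point): centre of the drawer's dark wooden knob, moves with the drawer: head 28 mm in diameter and 22 mm thick, its centre here, 35 mm in front of the drawer front and 100 mm above the table (40 mm below the chest's top), on a stem 16 mm in diameter. Axes as the chest's
- drawer_bay (a point): centre of the floor of the drawer's front compartment (125 x 195 mm, in front of a cross divider), 72 mm above the table, moves with the drawer. Axes as the chest's
- collar (a joint): turn of the blue collar, rad, clockwise seen from above: 0 = white line at the white dot, 2.50 = line at the orange locked mark (pointing to the chest's -x), stop at 2.55. Stiff (0.1 N m), stays where left; starts between 0 and 0.45. Under the top its lug swings in behind a catch on the drawer: it jams if the drawer stands over 3 mm short of its stop
- collar_top (a point): centre of the top face of the blue collar, on its axis, 170 mm above the table: round ribbed collar, 50 mm in diameter, its wall from 4 to 30 mm above the chest's top (a brass post 18 mm across stands 4 mm higher in the middle). Axes: x along the white line (outward), z up; turns with the collar
- relief: wooden plaque 75 (x) x 110 (y) x 10 mm with sand-coloured relief, lying loose in the drawer's front compartment; origin: centre of its underside; stays in the drawer
- cup: white plastic cup, 64 mm across, 85 mm tall, standing beside the drawer's path; origin: centre of its underside; leave alone
- red_tub: terracotta-coloured tub, 100 mm across, 60 mm tall, standing beside the drawer's path; origin: centre of its underside; leave alone
- jar: small amber jar with yellow lid, 44 mm across, 50 mm tall, on the chest's top behind the collar; origin: centre of its underside; leave alone
- white_tub: white bowl, 110 mm across, 70 mm tall, on the table; origin: centre of its underside; leave alone
- glue: white glue bottle with red cap, 60 mm across, 170 mm tall, on the table; origin: centre of its underside; leave alone
- brush: paint brush lying on the table, origin under its middle; leave alone

How it is judged:
By the outcome, as a careful person would: the job done as asked, in the order asked, and still so for the second after the job is handed in, with the robot touching nothing.
It also fails if it takes over 58 s, if anything falls off the work surface, if the arm or the gripper's body presses on something with over 40 N, if the wrist force passes 120 N, or if a joint passes its speed limit or range.

## Working session

There is one attempt and no reset: what is moved stays moved. The work goes in short steps, Python scripts to look and compute and a tool call to move; the robot and the scene stay as the last step left them, time stands still between calls to the robot, and variables do not carry over. Pictures are saved under pics/ and viewed, at most 10 in all, crops included, and the job is handed in when it is done.

Besides the shell and the picture viewer there is one more tool, called after ">>>" as name(argument=value, ...), one argument or row to a line, values as JSON. send_rows: Moves the arm, as the interface text tells. Its arguments: {"type":"object","properties":{"steps":{"type":"array"},"newtons":{"type":"number"}},"required":["steps"]}

```bash
mkdir -p pics; cat > h.py <<'E'
import numpy as np, cv2
from bench import ctrl
from scipy.spatial.transform import Rotation as R
def save(n,f):
    im=ctrl.get_image(n); cv2.imwrite('pics/'+f,cv2.cvtColor(im['pixels'],cv2.COLOR_RGB2BGR)); return im
def plane(im,uv,z,T=None):
    T=np.array(im['cam_to_world']) if T is None else T
    p=cv2.undistortPoints(np.array(uv,float).reshape(-1,1,2),np.array(im['K']),np.array(im['dist'])).reshape(-1,2)
    d=np.c_[p,np.ones(len(p))]@T[:3,:3].T; o=T[:3,3]
    return o+d*((z-o[2])/d[:,2])[:,None]
def proj(im,X,T=None):
    T=np.array(im['cam_to_world']) if T is None else T
    W=np.linalg.inv(T)
    return cv2.projectPoints(np.array(X,float).reshape(-1,1,3),cv2.Rodrigues(W[:3,:3])[0],W[:3,3],np.array(im['K']),np.array(im['dist']))[0].reshape(-1,2)
E
python3 - <<'E'
from h import *
s=ctrl.get_state(); print(s['position'],s['tool_rot'],R.from_rotvec(s['tool_rot']).as_matrix().round(3),s['time'],s['grip_width'])
for n in ('scene','side'):
    im=save(n,n+'0.png'); print(n,np.array(im['cam_to_world']).round(3).tolist())
E
```

```text
[0.14671832 0.63267448 0.23545247] [-3.56970510e-01 -3.12112714e+00  3.01924724e-03] [[-0.974  0.226 -0.   ]
 [ 0.226  0.974 -0.002]
 [-0.    -0.002 -1.   ]] 0.0 0.9972282462448239
scene [[0.486, 0.63, -0.605, 1.435], [0.874, -0.356, 0.331, -0.438], [-0.007, -0.69, -0.724, 1.093], [0.0, 0.0, 0.0, 1.0]]
side [[-0.997, -0.062, 0.05, 0.576], [-0.079, 0.7, -0.71, 1.01], [0.009, -0.712, -0.702, 1.154], [0.0, 0.0, 0.0, 1.0]]
```

View pics/scene0.png

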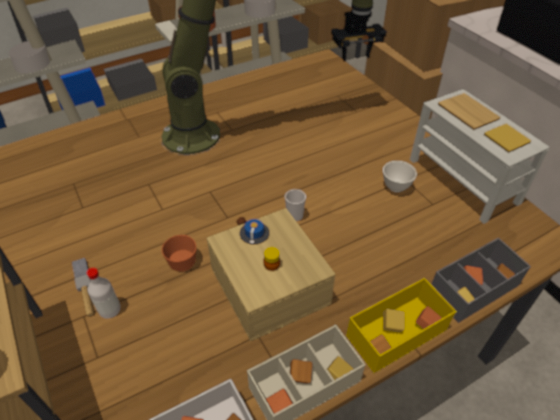

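View pics/side0.png

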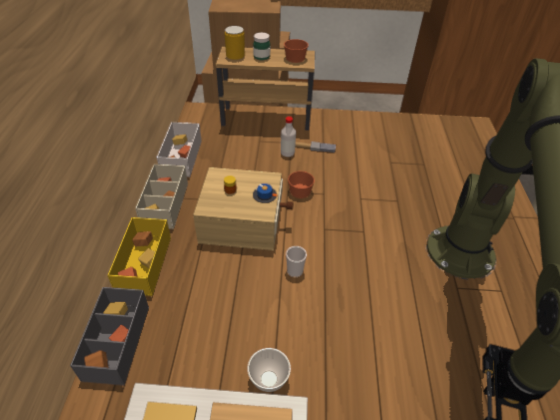

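The scene view shows the chest at about (270,270), its collar at (254,231), knob at (241,221), cup at (295,205) and red tub at (181,254). In the side view the collar is at (265,191), knob (287,205), jar (230,185), cup (296,262) and tub (301,186).

```bash
python3 - <<'E'
import cv2,numpy as np
a=cv2.imread('pics/scene0.png')[180:340,160:350]; b=cv2.imread('pics/side0.png')[150:290,180:330]
A=cv2.resize(a,None,fx=2.1,fy=2.1,interpolation=2)
B=cv2.resize(b,None,fx=2.6,fy=2.6,interpolation=2)
H=max(A.shape[0],B.shape[0])
f=lambda x:cv2.copyMakeBorder(x,0,H-x.shape[0],0,0,0)
c=np.hstack([f(A),f(B)]); print(c.shape,A.shape); cv2.imwrite('pics/crop0.png',c)
E
python3 - <<'E'
from h import *
for n,b,collar in (('scene',(160,350,180,340),0),('side',(180,330,150,290),0)):
    im=ctrl.get_image(n); h=cv2.cvtColor(im['pixels'],cv2.COLOR_RGB2HSV)
    x0,x1,y0,y1=b
    for nm,lo,hi,z in (('blue',(105,120,40),(125,255,255),.157),('yellow',(22,200,120),(32,255,255),.19)):
        m=np.zeros(h.shape[:2],np.uint8); m[y0:y1,x0:x1]=cv2.inRange(h,lo,hi)[y0:y1,x0:x1]
        k,l,st,c=cv2.connectedComponentsWithStats(m)
        if k>1:
            i=1+np.argmax(st[1:,4]); x,y,w,hh,ar=st[i]; print(n,nm,st[i],c[i].round(1),plane(im,[c[i],(x+w/2,y+hh/2)],z).round(4).tolist())
E
```

```text
(364, 789, 3) (336, 399, 3)
scene blue [245 220  19  18 182] [254.6 229. ] [[0.674, -0.0724, 0.157], [0.6739, -0.0725, 0.157]]
scene yellow [264 247  15  14 163] [271.2 253.4] [[0.7915, -0.0872, 0.19], [0.7935, -0.0875, 0.19]]
side blue [257 185  15  14 135] [264.4 192.5] [[0.6704, -0.0634, 0.157], [0.6703, -0.0657, 0.157]]
side yellow [225 177  10   8  63] [229.2 180.3] [[0.7872, -0.0764, 0.19], [0.7841, -0.0729, 0.19]]
```

View pics/crop0.png

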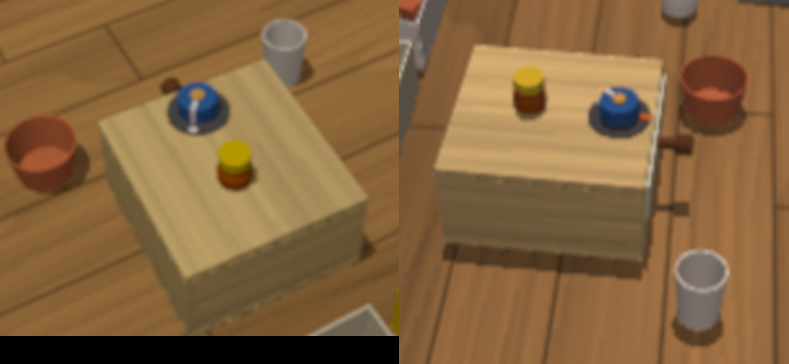

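The crops show the top corners clearly. The knob is at scene (241.4,221) and side (289.2,205), and the collar's white line currently points to the rear (+x, slightly −y).

```bash
python3 - <<'E'
from h import *
sc=ctrl.get_image('scene'); sd=ctrl.get_image('side')
# chest frame order: front-left(y+), front-right(y-), rear-right, rear-left
S=[(285.7,211),(208.6,238.1),(250.5,309.5),(332.4,275.2)]
D=[(274.2,220.8),(281.5,173.1),(210,167.7),(196.5,213.8)]
L=np.array([(-.13,.12),(-.13,-.12),(.13,-.12),(.13,.12)])
for nm,P in (('scene',plane(sc,S,.14)[:,:2]),('side',plane(sd,D,.14)[:,:2])):
    print(nm,P.round(4).tolist())
    U,_,V=np.linalg.svd((L-L.mean(0)).T@(P-P.mean(0))); A=V.T@U.T
    yaw=np.arctan2(A[1,0],A[0,0]); t=P.mean(0); print('c',t,'yaw',np.degrees(yaw),'res',(P-L@A.T-t).round(4).tolist(),'collar',A@[-.085,0]+t,'knob',A@[-.165,0]+t)
def tri(a,b):
    o=[];d=[]
    for im,uv in ((sc,a),(sd,b)):
        p,q=plane(im,[uv],.2)[0],plane(im,[uv],0.)[0]; o.append(p); d.append((q-p)/np.linalg.norm(q-p))
    s=np.linalg.lstsq(np.c_[d[0],-d[1]],o[1]-o[0],rcond=None)[0]; a,b=o[0]+s[0]*d[0],o[1]+s[1]*d[1]; return (a+b)/2,np.linalg.norm(a-b)
print('knob',tri((241.4,221),(289.2,205)))
print('knob planes',plane(sc,[(241.4,221)],.1),plane(sd,[(289.2,205)],.1))
print('cup rim',plane(sc,[(295.7,197)],.085),plane(sd,[(296.3,253.5)],.085))
print('tub rim',plane(sc,[(180,244)],.06),plane(sd,[(300.5,180)],.06))
# collar line dir: scene crop post (197,95)->(194,118); side crop (618,98)->(606,91), z=.17
f=lambda a:(a[0]/2.1+160,a[1]/2.1+180); g=lambda a:((a[0]-399)/2.6+180,a[1]/2.6+150)
print('collar line',plane(sc,[f((197,95)),f((194,108))],.172),plane(sd,[g((618,98)),g((606,91))],.172))
E
```

```text
scene [[0.6431, 0.0412], [0.629, -0.1871], [0.8793, -0.1917], [0.8909, 0.0302]]
c [ 0.76057326 -0.07684492] yaw -2.4644131983583843 res [[0.0073, -0.0074], [0.0035, 0.0041], [-0.006, 0.0106], [-0.0047, -0.0072]] collar [ 0.67565188 -0.07319001] knob [ 0.59572587 -0.0697501 ]
side [[0.6299, 0.0459], [0.6211, -0.1867], [0.8757, -0.1936], [0.8785, 0.0368]]
c [ 0.75132703 -0.07440723] yaw -1.648136928068168 res [[0.0051, -0.0034], [0.0032, 0.0039], [-0.0021, 0.0044], [-0.0062, -0.005]] collar [ 0.66636219 -0.07196251] knob [ 0.58639529 -0.0696616 ]
knob (array([ 0.58575576, -0.06904752,  0.10237611]), np.float64(0.002904754813428752))
knob planes [[ 0.58204018 -0.06858819  0.1       ]] [[ 0.58686199 -0.07010549  0.1       ]]
cup rim [[0.56122697 0.12511713 0.085     ]] [[0.55478265 0.1267184  0.085     ]]
tub rim [[ 0.54161291 -0.24648637  0.06      ]] [[ 0.55177392 -0.24786617  0.06      ]]
collar line [[ 0.67347244 -0.07380942  0.172     ]
 [ 0.69089433 -0.08711311  0.172     ]] [[ 0.67159664 -0.07020743  0.172     ]
 [ 0.68792455 -0.08203055  0.172     ]]
```

>>> send_rows(
  steps=[
    {"tx":-0.7,"ty":-0.7,"grip":1},
    {"tx":-0.7,"ty":-0.7},
    {"tx":-0.7,"ty":-0.7},
    {"tx":-0.7,"ty":-0.7},
    {"tx":-0.7,"ty":-0.7},
    {"tx":-0.7,"ty":-0.7},
    {"tx":-0.7,"ty":-0.7},
    {"tx":-0.7,"ty":-0.7},
    {"tx":-0.7,"ty":-0.7},
    {"tx":-0.7,"ty":-0.7},
    {"tx":-0.7,"ty":-0.7},
    {"tx":-0.7,"ty":-0.7},
  ],
)

```text
validation failed for argument at $.st...
```

```bash
cat >> h.py <<'E'
def go(target,yaw_y=None):
    """tool-axis shift in units (and turn units so that tool y points along yaw_y deg) from the present pose"""
    s=ctrl.get_state(); M=R.from_rotvec(s['tool_rot']).as_matrix()
    d=M.T@(np.array(target)-s['position'])/.06
    a=np.degrees(np.arctan2(M[1,1],M[0,1])); print('pos',s['position'].round(4),'y-angle',a.round(2),'shift',d.round(3),'q',np.round(s['joint_positions'],2),'t',s['time'],'F',np.round(s['ft_force'],1),'grip',s['grip_width'],s['grip_force'])
    if yaw_y is not None: print('turn units',-(yaw_y-a)/8)
def wrist(f):
    s=ctrl.get_state(); im=save('wrist',f); T=np.eye(4); T[:3,:3]=R.from_rotvec(s['tool_rot']).as_matrix(); T[:3,3]=s['position']
    im['cam_to_world']=T@np.array(im['T_tool_cam']); return im
E
python3 - <<'E'
from h import *
go((.586,-.07,.25),88)
im=wrist('w1.png'); print(im['cam_to_world'].round(3))
print(proj(im,[(.586,-.07,.1),(.672,-.071,.17)]))
E
```

```text
pos [0.1467 0.633  0.2362] y-angle 76.95 shift [-9.777 -9.762 -0.223] q [-1.33  0.32 -0.07  1.45  0.02  1.37 -0.06] t 0.3 F [ 0.5  0.2 -0.7] grip 1.003137640549316 0.0
turn units -1.3807640955683862
[[ 0.226  0.944  0.24   0.082]
 [ 0.974 -0.219 -0.056  0.649]
 [-0.     0.246 -0.969  0.385]
 [ 0.     0.     0.     1.   ]]
[[-162.59512296  640.02439187]
 [-194.6484669   768.80147693]]
```

>>> send_rows(
  steps=[
    {"tx":-0.7,"ty":-0.7,"tz":0,"turn":0,"grip":1},
    {"tx":-0.7,"ty":-0.7,"tz":0,"turn":0,"grip":1},
    {"tx":-0.7,"ty":-0.7,"tz":0,"turn":0,"grip":1},
    {"tx":-0.7,"ty":-0.7,"tz":0,"turn":0,"grip":1},
    {"tx":-0.7,"ty":-0.7,"tz":0,"turn":0,"grip":1},
    {"tx":-0.7,"ty":-0.7,"tz":0,"turn":0,"grip":1},
    {"tx":-0.7,"ty":-0.7,"tz":0,"turn":0,"grip":1},
    {"tx":-0.7,"ty":-0.7,"tz":0,"turn":0,"grip":1},
    {"tx":-0.7,"ty":-0.7,"tz":0,"turn":0,"grip":1},
    {"tx":-0.7,"ty":-0.7,"tz":0,"turn":0,"grip":1},
    {"tx":-0.7,"ty":-0.7,"tz":0,"turn":0,"grip":1},
  ],
)

```text
time: 1.72
position: [0.4934, 0.0772, 0.237]
tool_rot: [0.356, 3.12, 0.002]
ft_force: [1.0, 1.0, -0.1]
grip_width: 1.001
grip_force: 0.0
```

```bash
python3 - <<'E'
from h import *
go((.575,-.07,.24),88)
E
```

```text
pos [0.4934 0.0772 0.237 ] y-angle 76.96 shift [-1.879 -2.083 -0.051] q [-0.71 -0.02  0.51  1.83  0.01  1.32  1.13] t 1.725 F [ 1.   1.  -0.1] grip 1.0007286087163847 0.0
turn units -1.3793916909260222
```

>>> send_rows(
  steps=[
    {"tx":-0.63,"ty":-0.69,"tz":-0.02,"turn":0,"grip":1},
    {"tx":-0.63,"ty":-0.69,"tz":-0.02,"turn":0,"grip":1},
    {"tx":-0.63,"ty":-0.69,"tz":-0.01,"turn":0,"grip":1},
    {"tx":0,"ty":0,"tz":0,"turn":-0.69,"grip":1},
    {"tx":0,"ty":0,"tz":0,"turn":-0.69,"grip":1},
    {"tx":0,"ty":0,"tz":0,"turn":0,"grip":1},
    {"tx":0,"ty":0,"tz":0,"turn":0,"grip":1},
  ],
)

```text
time: 2.6
position: [0.575, -0.0676, 0.2396]
tool_rot: [0.057, 3.141, 0.0]
ft_force: [0.4, -0.5, -0.4]
grip_width: 0.997
grip_force: 0.0
```

```bash
python3 - <<'E'
from h import *
go((.586,-.07,.105),88)
im=wrist('w1.png')
print(proj(im,[(.586,-.07,.1),(.672,-.071,.17)]))
E
```

```text
pos [ 0.575  -0.0676  0.2396] y-angle 87.92 shift [-0.185 -0.034  2.244] q [-0.5   0.19  0.65  1.65 -0.12  1.34  1.71] t 2.6 F [ 0.4 -0.5 -0.4] grip 0.9973604309697162 0.0
turn units -0.010088613599698704
[[280.73737869 216.60850162]
 [283.08069003 354.10188297]]
```

View pics/w1.png

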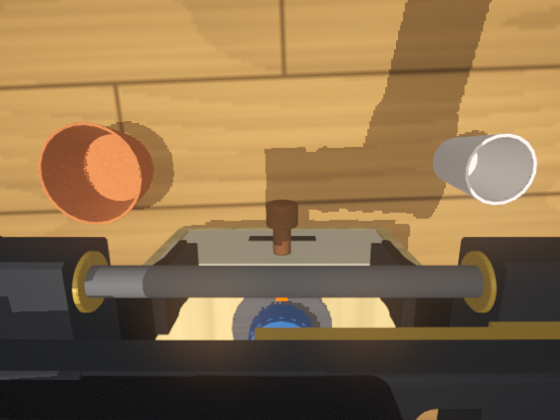

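The wrist view shows the knob head at (282,214), within 3 px of the prediction, and the collar arc centred at u≈282. The tub is at left (97,172) and the cup at right (485,168), both clear. I'll descend on the knob.

>>> send_rows(
  steps=[
    {"tx":-0.18,"ty":-0.03,"tz":0.3,"turn":0,"grip":1},
    {"tx":0,"ty":0,"tz":0.7,"turn":0,"grip":1},
    {"tx":0,"ty":0,"tz":0.7,"turn":0,"grip":1},
    {"tx":0,"ty":0,"tz":0.5,"turn":0,"grip":1},
    {"tx":0,"ty":0,"tz":0.16,"turn":0,"grip":0.6},
    {"tx":0,"ty":0,"tz":0,"turn":0,"grip":0.4},
    {"tx":0,"ty":0,"tz":0,"turn":0,"grip":0.2},
    {"tx":0,"ty":0,"tz":0,"turn":0,"grip":0},
    {"tx":0,"ty":0,"tz":0,"turn":0,"grip":0},
    {"tx":0,"ty":0,"tz":0,"turn":0,"grip":0},
    {"tx":0,"ty":0,"tz":0,"turn":0,"grip":0},
  ],
  newtons=45,
)

```text
time: 4.03
position: [0.5858, -0.0699, 0.0981]
tool_rot: [0.055, 3.141, 0.0]
ft_force: [-0.1, 0.0, 1.3]
grip_width: 0.313
grip_force: 45.0
```

```bash
python3 - <<'E'
from h import *
go((.586-.13,-.066,.098),88)
im=wrist('w2.png')
E
```

```text
pos [ 0.5858 -0.0699  0.0981] y-angle 87.99 shift [ 2.164e+00 -1.200e-02  1.000e-03] q [-0.45  0.34  0.62  1.79 -0.22  1.08  1.79] t 4.025 F [-0.1  0.   1.3] grip 0.31319450110590163 45.00592768192291
turn units -0.001456762068306361
```

>>> send_rows(
  steps=[
    {"tx":0.1,"ty":0,"tz":0,"turn":0,"grip":0},
    {"tx":0.2,"ty":0,"tz":0,"turn":0,"grip":0},
    {"tx":0.2,"ty":0,"tz":0,"turn":0,"grip":0},
    {"tx":0.2,"ty":0,"tz":0,"turn":0,"grip":0},
    {"tx":0.2,"ty":0,"tz":0,"turn":0,"grip":0},
    {"tx":0.2,"ty":0,"tz":0,"turn":0,"grip":0},
    {"tx":0.2,"ty":0,"tz":0,"turn":0,"grip":0},
    {"tx":0.2,"ty":0,"tz":0,"turn":0,"grip":0},
    {"tx":0.2,"ty":0,"tz":0,"turn":0,"grip":0},
    {"tx":0.2,"ty":0,"tz":0,"turn":0,"grip":0},
  ],
)

```text
time: 5.32
position: [0.4729, -0.0659, 0.0981]
tool_rot: [0.055, 3.137, -0.0]
ft_force: [6.5, 0.0, -4.5]
grip_width: 0.308
grip_force: 45.0
```

>>> send_rows(
  steps=[
    {"tx":0.1,"ty":0,"tz":0,"turn":0,"grip":0},
    {"tx":0.1,"ty":0,"tz":0,"turn":0,"grip":0},
    {"tx":0.05,"ty":0,"tz":0,"turn":0,"grip":0},
    {"tx":0.03,"ty":0,"tz":0,"turn":0,"grip":0},
  ],
)

```text
time: 5.82
position: [0.4614, -0.0654, 0.0983]
tool_rot: [0.054, 3.125, -0.002]
ft_force: [25.2, -0.9, -27.5]
grip_width: 0.311
grip_force: 45.0
```

>>> send_rows(
  steps=[
    {"tx":0.03,"ty":0,"tz":0,"turn":0,"grip":0},
    {"tx":0,"ty":0,"tz":0,"turn":0,"grip":0},
  ],
)

```text
time: 6.08
position: [0.4614, -0.0654, 0.0983]
tool_rot: [0.054, 3.121, -0.003]
ft_force: [28.7, -0.4, -30.2]
grip_width: 0.309
grip_force: 45.0
```

```bash
python3 - <<'E'
from h import *
go((.672,-.071,.3),88)
sc=save('scene','s2.png'); sd=save('side','d2.png')
a=cv2.imread('pics/s2.png')[150:330,150:350]; b=cv2.imread('pics/d2.png')[140:290,180:380]
cv2.imwrite('pics/c2.png',np.hstack([cv2.resize(a,(400,360)),cv2.resize(b,(400,300)) if 0 else cv2.copyMakeBorder(cv2.resize(b,(400,300)),0,60,0,0,0)]))
print(proj(sc,[(.456,-.065,.1)]),proj(sd,[(.456,-.065,.1)]))
E
```

```text
pos [ 0.4614 -0.0654  0.0983] y-angle 88.02 shift [-3.578  0.022 -3.291] q [-0.55  0.03  0.64  2.09 -0.02  1.01  1.64] t 6.075 F [ 28.7  -0.4 -30.2] grip 0.3087478922904251 45.00148594379425
turn units 0.0029115834578536948
[[223.74822817 193.92264057]] [[328.02995083 208.44892858]]
```

View pics/c2.png

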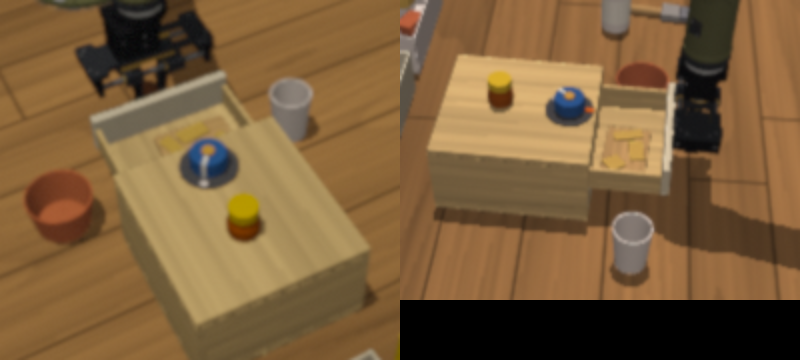

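The drawer is out with the plaque visible in it, and the tub, cup and jar are unmoved. Position didn't change while the force rose to 29 N, so it's at its stop. I'll release and rise.

>>> send_rows(
  steps=[
    {"tx":-0.03,"ty":0,"tz":0,"turn":0,"grip":0},
    {"tx":0,"ty":0,"tz":0,"turn":0,"grip":0.5},
    {"tx":0,"ty":0,"tz":0,"turn":0,"grip":1},
    {"tx":0,"ty":0,"tz":0,"turn":0,"grip":1},
    {"tx":0,"ty":0,"tz":0,"turn":0,"grip":1},
    {"tx":0,"ty":0,"tz":-0.5,"turn":0,"grip":1},
    {"tx":0,"ty":0,"tz":-0.7,"turn":0,"grip":1},
    {"tx":0,"ty":0,"tz":-0.7,"turn":0,"grip":1},
    {"tx":0,"ty":0,"tz":-0.7,"turn":0,"grip":1},
    {"tx":0,"ty":0,"tz":0,"turn":0,"grip":1},
  ],
)

```text
time: 7.42
position: [0.4569, -0.0656, 0.2573]
tool_rot: [0.055, 3.135, 0.002]
ft_force: [1.6, 0.2, 0.0]
grip_width: 0.998
grip_force: 0.0
```

```bash
python3 - <<'E'
from h import *
go((.672,-.071,.255),88)
# clean view: scene blue mask for collar
for n,b in (('scene',(160,350,180,340)),('side',(180,330,150,290))):
    im=ctrl.get_image(n); h=cv2.cvtColor(im['pixels'],cv2.COLOR_RGB2HSV)
E
```

```text
pos [ 0.4569 -0.0656  0.2573] y-angle 87.98 shift [-3.586  0.036  0.061] q [-0.57 -0.15  0.6   1.89  0.08  1.37  1.55] t 7.425 F [1.6 0.2 0. ] grip 0.9978771506222303 0.0
turn units -0.0023118045021082168
```

>>> send_rows(
  steps=[
    {"tx":-0.5,"ty":0,"tz":0,"turn":0,"grip":1},
    {"tx":-0.9,"ty":0,"tz":0,"turn":0,"grip":1},
    {"tx":-0.9,"ty":0,"tz":0,"turn":0,"grip":1},
    {"tx":-0.9,"ty":0.04,"tz":0,"turn":0,"grip":1},
    {"tx":-0.5,"ty":0,"tz":0,"turn":0,"grip":1},
    {"tx":-0.35,"ty":0,"tz":0,"turn":0,"grip":1},
    {"tx":0,"ty":0,"tz":0,"turn":0,"grip":1},
    {"tx":0,"ty":0,"tz":0,"turn":0,"grip":1},
  ],
)

```text
time: 8.52
position: [0.6967, -0.0719, 0.2528]
tool_rot: [-0.056, -3.139, 0.0]
ft_force: [-0.7, 0.2, 1.2]
grip_width: 1.002
grip_force: 0.0
```

```bash
python3 - <<'E'
from h import *
go((.672,-.071,.162),88)
im=wrist('w3.png')
h=cv2.cvtColor(im['pixels'],cv2.COLOR_RGB2HSV)
print(proj(im,[(.672,-.071,.17),(.585-.13,-.065,.1)]))
for nm,lo,hi in (('blue',(105,120,40),(125,255,255)),('brass',(12,120,120),(22,255,255)),('orange',(3,200,180),(11,255,255))):
    k,l,st,c=cv2.connectedComponentsWithStats(cv2.inRange(h,lo,hi))
    for i in 1+np.argsort(-st[1:,4])[:2]: print(nm,st[i],c[i].round(1))
E
```

```text
pos [ 0.6967 -0.0719  0.2528] y-angle 87.94 shift [0.409 0.    1.514] q [-0.4   0.49  0.68  1.3  -0.3   1.46  1.8 ] t 8.525 F [-0.7  0.2  1.2] grip 1.001664180866817 0.0
turn units -0.007491000327444652
[[ 282.91537955  188.04193382]
 [ 280.56744791 -120.12485612]]
blue [ 252  148   64   69 1944] [289.4 178.4]
blue [279 146   4   1   4] [280.5 146. ]
brass [  408     0   152   265 26149] [489.5 138. ]
brass [    0     0   156   265 25608] [ 66.8 139. ]
```

View pics/w3.png

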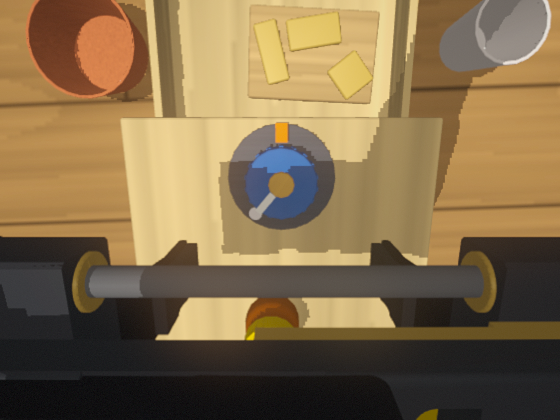

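The clean view shows the post at (281.5,185), flange centre about (282,177) and orange mark at (282,132). The white line runs to about (257,212), and the plaque lies in the drawer.

```bash
python3 - <<'E'
from h import *
s=ctrl.get_state()
im=ctrl.get_image('wrist'); T=np.eye(4); T[:3,:3]=R.from_rotvec(s['tool_rot']).as_matrix(); T[:3,3]=s['position']; T=T@np.array(im['T_tool_cam'])
im['cam_to_world']=T
post=plane(im,[(281.5,185)],.174)[0]; fl=plane(im,[(228.5,177),(334.5,177),(282,122.5),(282,230)],.143); mk=plane(im,[(282,132)],.143)[0]
print(post,fl,fl[:2].mean(0),mk)
l=plane(im,[(281.5,185),(260,208)],.171); d=l[1]-l[0]; print('line',np.degrees(np.arctan2(d[1],d[0])))
c=fl[:2].mean(0); d=mk[:2]-c[:2]; print('mark', np.degrees(np.arctan2(d[1],d[0])))
e=plane(im,[(122,118),(441,118)],.14); print('front edge',e)
E
```

```text
[ 0.66943634 -0.07172469  0.174     ] [[ 0.667165   -0.11220438  0.143     ]
 [ 0.67005005 -0.03154113  0.143     ]
 [ 0.62846141 -0.07001216  0.143     ]
 [ 0.7107964  -0.07305323  0.143     ]] [ 0.66860753 -0.07187275  0.143     ] [ 0.63524707 -0.07026271  0.143     ]
line -44.830483964980694
mark 177.2369309447983
front edge [[ 0.62087945 -0.18825651  0.14      ]
 [ 0.62930094  0.04776298  0.14      ]]
```

>>> send_rows(
  steps=[
    {"tx":0.45,"ty":0,"tz":0,"turn":0,"grip":1},
    {"tx":0,"ty":0,"tz":0.6,"turn":0,"grip":1},
    {"tx":0,"ty":0,"tz":0.6,"turn":0,"grip":1},
    {"tx":0,"ty":0,"tz":0.31,"turn":0,"grip":1},
    {"tx":0,"ty":0,"tz":0,"turn":0,"grip":0.8},
    {"tx":0,"ty":0,"tz":0,"turn":0,"grip":0.65},
    {"tx":0,"ty":0,"tz":0,"turn":0,"grip":0.4},
    {"tx":0,"ty":0,"tz":0,"turn":0,"grip":0.4},
    {"tx":0,"ty":0,"tz":0,"turn":0,"grip":0.4},
  ],
  newtons=30,
)

```text
time: 9.75
position: [0.6714, -0.0728, 0.1643]
tool_rot: [0.057, 3.139, -0.004]
ft_force: [0.2, -4.5, 1.0]
grip_width: 0.568
grip_force: 30.0
```

```bash
python3 - <<'E'
from h import *
go((.6695,-.0718,.162),88)
E
```

```text
pos [ 0.6714 -0.0728  0.1643] y-angle 87.92 shift [0.032 0.016 0.038] q [-0.43  0.47  0.67  1.5  -0.3   1.27  1.81] t 9.75 F [ 0.2 -4.5  1. ] grip 0.5675263988773157 30.000677704811096
turn units -0.01055892063670072
```

>>> send_rows(
  steps=[
    {"tx":0.03,"ty":-0.015,"tz":0,"turn":0.3,"grip":0.4},
    {"tx":0,"ty":0,"tz":0,"turn":0.6,"grip":0.4},
    {"tx":0,"ty":0,"tz":0,"turn":0.8,"grip":0.4},
    {"tx":0,"ty":0,"tz":0,"turn":0.8,"grip":0.4},
    {"tx":0,"ty":0,"tz":0,"turn":0.8,"grip":0.4},
    {"tx":0,"ty":0,"tz":0,"turn":0.8,"grip":0.4},
    {"tx":0,"ty":0,"tz":0,"turn":0.8,"grip":0.4},
  ],
)

```text
time: 10.62
position: [0.6707, -0.0742, 0.1643]
tool_rot: [1.111, 2.932, -0.003]
ft_force: [4.0, -4.4, 0.2]
grip_width: 0.571
grip_force: 30.0
```

```bash
python3 - <<'E'
from h import *
go((.6695,-.0718,.162),88)
print(ctrl.get_state()['torque'])
E
```

```text
pos [ 0.6707 -0.0742  0.1643] y-angle 48.5 shift [0.042 0.016 0.038] q [-0.52  0.51  0.81  1.51 -0.37  1.28  1.18] t 10.625 F [ 4.  -4.4  0.2] grip 0.5706931391962443 29.995659291744232
turn units -4.937486680324722
[-1.2848874  -0.78349177  0.16378568]
```

>>> send_rows(
  steps=[
    {"tx":0,"ty":0,"tz":0,"turn":0.8,"grip":0.4},
    {"tx":0,"ty":0,"tz":0,"turn":0.8,"grip":0.4},
    {"tx":0,"ty":0,"tz":0,"turn":0.8,"grip":0.4},
    {"tx":0,"ty":0,"tz":0,"turn":0.8,"grip":0.4},
    {"tx":0,"ty":0,"tz":0,"turn":0.8,"grip":0.4},
    {"tx":0,"ty":0,"tz":0,"turn":0.8,"grip":0.4},
    {"tx":0,"ty":0,"tz":0,"turn":0.8,"grip":0.4},
    {"tx":0,"ty":0,"tz":0,"turn":0.8,"grip":0.4},
    {"tx":0,"ty":0,"tz":0,"turn":0.8,"grip":0.4},
    {"tx":0,"ty":0,"tz":0,"turn":0.8,"grip":0.4},
    {"tx":0,"ty":0,"tz":0,"turn":0.8,"grip":0.4},
  ],
)

```text
time: 12.0
position: [0.6684, -0.0747, 0.1643]
tool_rot: [2.601, 1.756, -0.004]
ft_force: [-2.0, -5.0, 3.5]
grip_width: 0.566
grip_force: 30.0
```

```bash
python3 - <<'E'
from h import *
go((.6695,-.0718,.162),-49)
print(ctrl.get_state()['torque'])
E
```

```text
pos [ 0.6684 -0.0747  0.1643] y-angle -21.95 shift [ 0.052 -0.002  0.038] q [-0.66  0.61  1.06  1.51 -0.54  1.34  0.07] t 12.0 F [-2.  -5.   3.5] grip 0.5657538170415626 29.996500611305237
turn units 3.3808791401329206
[-1.2461613   0.67219126  0.17645893]
```

>>> send_rows(
  steps=[
    {"tx":0,"ty":0,"tz":0,"turn":0.7,"grip":0.4},
    {"tx":0,"ty":0,"tz":0,"turn":0.7,"grip":0.4},
    {"tx":0,"ty":0,"tz":0,"turn":0.6,"grip":0.4},
    {"tx":0,"ty":0,"tz":0,"turn":0.4,"grip":0.4},
    {"tx":0,"ty":0,"tz":0,"turn":0.4,"grip":0.4},
    {"tx":0,"ty":0,"tz":0,"turn":0.2,"grip":0.4},
    {"tx":0,"ty":0,"tz":0,"turn":0,"grip":0.4},
  ],
)

```text
time: 12.88
position: [0.6677, -0.0743, 0.1642]
tool_rot: [2.909, 1.182, -0.005]
ft_force: [-4.4, -4.2, 4.2]
grip_width: 0.564
grip_force: 30.0
```

```bash
python3 - <<'E'
from h import *
go((.6695,-.0718,.162),-49)
print(ctrl.get_state()['torque'])
E
```

```text
pos [ 0.6677 -0.0743  0.1642] y-angle -45.78 shift [ 0.051 -0.009  0.037] q [-0.7   0.66  1.14  1.51 -0.6   1.36 -0.31] t 12.875 F [-4.4 -4.2  4.2] grip 0.5635463545751775 30.001081824302673
turn units 0.4026091297890906
[-0.97310715  1.13297619 -0.08329392]
```

>>> send_rows(
  steps=[
    {"tx":0,"ty":0,"tz":0,"turn":0.2,"grip":0.4},
    {"tx":0,"ty":0,"tz":0,"turn":0.2,"grip":0.4},
    {"tx":0,"ty":0,"tz":0,"turn":0,"grip":0.4},
  ],
)

```text
time: 13.25
position: [0.6677, -0.0742, 0.1642]
tool_rot: [2.941, 1.1, -0.005]
ft_force: [-3.8, -3.4, 5.5]
grip_width: 0.563
grip_force: 30.0
```

```bash
python3 - <<'E'
from h import *
go((.6695,-.0718,.162),-49)
print(ctrl.get_state()['torque'])
E
```

```text
pos [ 0.6677 -0.0742  0.1642] y-angle -48.98 shift [ 0.049 -0.01   0.037] q [-0.7   0.66  1.15  1.51 -0.61  1.36 -0.36] t 13.25 F [-3.8 -3.4  5.5] grip 0.5633102381479268 30.00120609998703
turn units 0.0025460709886360178
[-0.97771701  1.20234239 -0.1327234 ]
```

>>> send_rows(
  steps=[
    {"tx":0,"ty":0,"tz":0,"turn":0.12,"grip":0.4},
    {"tx":0,"ty":0,"tz":0,"turn":0,"grip":0.4},
    {"tx":0,"ty":0,"tz":0,"turn":0,"grip":0.8},
    {"tx":0,"ty":0,"tz":0,"turn":0,"grip":1},
    {"tx":0,"ty":0,"tz":0,"turn":0,"grip":1},
    {"tx":0,"ty":0,"tz":0,"turn":0,"grip":1},
    {"tx":0,"ty":0,"tz":-0.5,"turn":0,"grip":1},
    {"tx":0,"ty":0,"tz":-0.8,"turn":0,"grip":1},
    {"tx":0,"ty":0,"tz":-0.8,"turn":0,"grip":1},
    {"tx":0,"ty":0,"tz":-0.5,"turn":0,"grip":1},
    {"tx":0,"ty":0,"tz":0,"turn":0,"grip":1},
  ],
)

```text
time: 14.62
position: [0.6701, -0.0721, 0.3222]
tool_rot: [2.948, 1.08, 0.007]
ft_force: [-0.1, 0.1, -0.0]
grip_width: 1.004
grip_force: 0.0
```

```bash
python3 - <<'E'
from h import *
go((.70,-.07,.32),-49)
im=wrist('w4.png')
print(im['cam_to_world'].round(3).tolist()); print(proj(im,[(.669,-.072,.174),(.635,-.0703,.143)]))
E
```

```text
pos [ 0.6701 -0.0721  0.3222] y-angle -49.77 shift [0.404 0.295 0.04 ] q [-0.67  0.56  1.18  1.28 -0.51  1.62 -0.46] t 14.625 F [-0.1  0.1 -0. ] grip 1.003566032016108 0.0
turn units -0.09629148808950738
[[0.646, -0.741, -0.183, 0.72], [-0.763, -0.626, -0.159, -0.028], [0.003, 0.242, -0.97, 0.471], [0.0, 0.0, 0.0, 1.0]]
[[282.80564458 203.95082746]
 [259.41752419 221.44245152]]
```

View pics/w4.png

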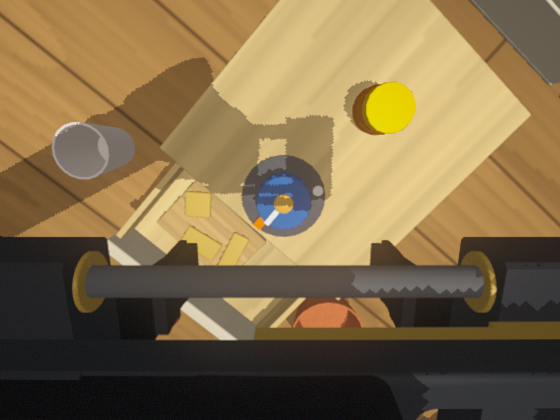

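The white line runs from the post (284,204) towards the orange mark (260,224). The jar, cup and tub are in place. I'll measure the angle precisely.

```bash
python3 - <<'E'
from h import *
s=ctrl.get_state()
im=ctrl.get_image('wrist'); T=np.eye(4); T[:3,:3]=R.from_rotvec(s['tool_rot']).as_matrix(); T[:3,3]=s['position']; im['cam_to_world']=T@np.array(im['T_tool_cam'])
h=cv2.cvtColor(im['pixels'],cv2.COLOR_RGB2HSV); roi=np.zeros(h.shape[:2],np.uint8); roi[150:242,240:328]=1
def comp(lo,hi,nm):
    m=cv2.inRange(h,lo,hi)*roi; k,l,st,c=cv2.connectedComponentsWithStats(m)
    for i in 1+np.argsort(-st[1:,4])[:3]: print(nm,st[i],c[i].round(2))
    return l,st,c
comp((0,0,150),(179,70,255),'white'); comp((5,180,180),(20,255,255),'orange'); comp((15,120,120),(24,255,240),'brass')
l,st,c=comp((0,0,150),(179,70,255),'w')
for i in range(1,len(st)):
    if st[i,4]>25:
        y,x=np.where(l==i); P=plane(im,np.c_[x,y],.1705)[:,:2]; u=np.linalg.svd(P-P.mean(0))[2][0]; print('pca deg',np.degrees(np.arctan2(u[1],u[0])),'n',len(P),P.mean(0), 'from centre', np.degrees(np.arctan2(*(P.mean(0)-[.669,-.0722])[::-1])))
E
python3 - <<'E'
import cv2
cv2.imwrite('pics/w4c.png',cv2.resize(cv2.imread('pics/w4.png')[150:245,235:335],None,fx=5,fy=5,interpolation=0))
E
```

```text
white [262 208  32  18 137] [273.56 216.85]
white [314 186  10  10  77] [318.84 190.56]
white [283 236   3   1   3] [284. 236.]
orange [254 218  11  12  78] [259.53 223.21]
brass [276 194  18  19 272] [284.49 203.2 ]
brass [253 218  12  13  91] [259.3  223.67]
brass [240 233  11   9  72] [244.11 237.92]
w [262 208  32  18 137] [273.56 216.85]
w [314 186  10  10  77] [318.84 190.56]
w [283 236   3   1   3] [284. 236.]
pca deg -125.34281938572924 n 77 [ 0.69760076 -0.08816832] from centre -29.17542006443077
pca deg 162.6537855317652 n 137 [ 0.65318706 -0.07299107] from centre -177.13604859221692
```

View pics/w4c.png

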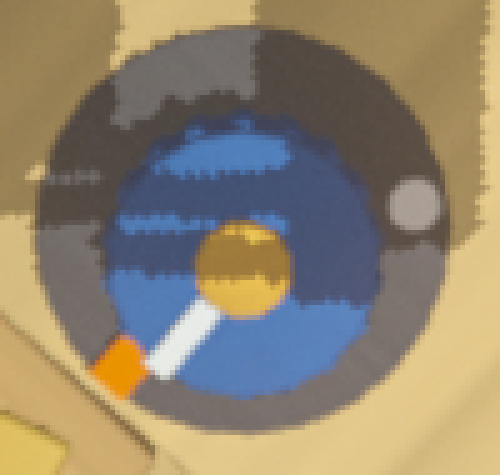

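```bash
python3 - <<'E'
from h import *
s=ctrl.get_state()
im=ctrl.get_image('wrist'); T=np.eye(4); T[:3,:3]=R.from_rotvec(s['tool_rot']).as_matrix(); T[:3,3]=s['position']; im['cam_to_world']=T@np.array(im['T_tool_cam'])
f=lambda p:(p[0]/5+235-.4,p[1]/5+150-.4)
h=cv2.cvtColor(im['pixels'],cv2.COLOR_RGB2HSV)
m=cv2.inRange(h,(0,0,150),(179,70,255)); m[:, :262]=0; m[:212]=0; m[228:]=0; m[:,282:]=0
y,x=np.where(m); a=lambda d:np.degrees(np.arctan2(d[1],d[0]))%360
P=plane(im,np.c_[x,y],.1705)[:,:2]; u=np.linalg.svd(P-P.mean(0))[2][0]
C=plane(im,[f((243,270))],.174)[0][:2]
fl=plane(im,[f((36,230)),f((449,230)),f((243,26)),f((243,433))],.143)[:,:2]; F=fl.mean(0)
mk=plane(im,[(259.5,223.2)],.143)[0][:2]; dot=plane(im,[(318.84,190.56)],.143)[0][:2]
print(len(P),'pca',a(u),a(-u),'post',C,'flange',F,'line from post',a(P.mean(0)-C),'from F',a(P.mean(0)-F),'mark',a(mk-F),'dot',a(dot-F), 'edge line', a(plane(im,[f((163,365))],.1705)[0][:2]-plane(im,[f((210,311))],.1705)[0][:2]))
E
```

```text
113 pca 174.93435662851016 354.93435662851016 post [ 0.66829712 -0.07056494] flange [ 0.66843486 -0.07029525] line from post 186.42435977380654 from F 187.27000890944853 mark 179.63082489218905 dot 319.33183357610466 edge line 179.92759868267825
```

Pixel noise at this height makes the angle ambiguous by a few degrees. I'll turn back to the earlier, better viewpoint and measure again.

>>> send_rows(
  steps=[
    {"tx":0,"ty":0,"tz":0,"turn":-1,"grip":1},
    {"tx":0,"ty":0,"tz":0,"turn":-1,"grip":1},
    {"tx":0,"ty":0,"tz":0,"turn":-1,"grip":1},
    {"tx":0,"ty":0,"tz":0,"turn":-1,"grip":1},
    {"tx":0,"ty":0,"tz":0,"turn":-1,"grip":1},
    {"tx":0,"ty":0,"tz":0,"turn":-1,"grip":1},
    {"tx":0,"ty":0,"tz":0,"turn":-1,"grip":1},
    {"tx":0,"ty":0,"tz":0,"turn":-1,"grip":1},
    {"tx":0,"ty":0,"tz":0,"turn":-1,"grip":1},
    {"tx":0,"ty":0,"tz":0,"turn":-1,"grip":1},
    {"tx":0,"ty":0,"tz":0,"turn":-1,"grip":1},
    {"tx":0,"ty":0,"tz":0,"turn":-1,"grip":1},
  ],
)

```text
time: 16.27
position: [0.6685, -0.0709, 0.3174]
tool_rot: [-1.163, -2.915, 0.001]
ft_force: [1.0, -0.1, 1.0]
grip_width: 1.0
grip_force: 0.0
```

>>> send_rows(
  steps=[
    {"tx":0,"ty":0,"tz":0,"turn":-1,"grip":1},
    {"tx":0,"ty":0,"tz":0,"turn":-1,"grip":1},
    {"tx":0,"ty":0,"tz":0,"turn":-1,"grip":1},
    {"tx":0,"ty":0,"tz":0,"turn":-1,"grip":1},
    {"tx":0,"ty":0,"tz":0,"turn":-1,"grip":1},
    {"tx":-0.45,"ty":0,"tz":0.5,"turn":0,"grip":1},
    {"tx":0,"ty":0,"tz":0.6,"turn":0,"grip":1},
    {"tx":0,"ty":0,"tz":0,"turn":0,"grip":1},
    {"tx":0,"ty":0,"tz":0,"turn":0,"grip":1},
  ],
)

```text
time: 17.4
position: [0.6961, -0.0732, 0.2539]
tool_rot: [0.103, 3.14, -0.0]
ft_force: [-0.2, 0.5, 0.2]
grip_width: 1.002
grip_force: 0.0
```

```bash
python3 - <<'E'
from h import *
go((.6695,-.072,.162),88)
im=wrist('w5.png')
print(proj(im,[(.669,-.072,.174),(.635,-.0703,.143)]))
u,v=proj(im,[(.660,-.072,.165)])[0].astype(int)
print(u,v)
cv2.imwrite('pics/w5c.png',cv2.resize(cv2.imread('pics/w5.png')[v-70:v+60,u-65:u+65],None,fx=4.5,fy=4.5,interpolation=0))
E
```

```text
pos [ 0.6961 -0.0732  0.2539] y-angle 86.23 shift [ 0.444 -0.01   1.532] q [-0.4   0.48  0.69  1.3  -0.3   1.46  1.77] t 17.4 F [-0.2  0.5  0.2] grip 1.001834669426619 0.0
turn units -0.2208587287347008
[[281.9770148  185.10355829]
 [281.40777846 132.38272263]]
281 170
```

View pics/w5c.png

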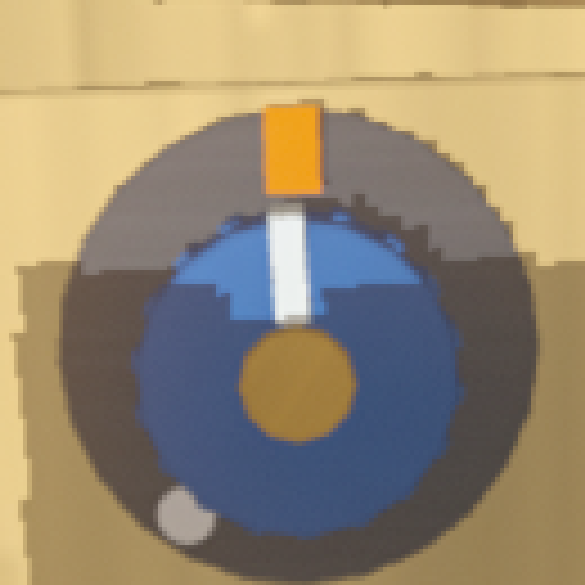

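The line's outer end is at crop (286,208) against post (298,383), and the mark is at (293,150) against flange centre (298,345). The line stands about 2–3° short of the mark, so I'll quantify that and nudge it.

```bash
python3 - <<'E'
from h import *
s=ctrl.get_state()
im=ctrl.get_image('wrist'); T=np.eye(4); T[:3,:3]=R.from_rotvec(s['tool_rot']).as_matrix(); T[:3,3]=s['position']; im['cam_to_world']=T@np.array(im['T_tool_cam'])
f=lambda p:(p[0]/4.5+281-65-.4,p[1]/4.5+100-.4)
a=lambda d:np.degrees(np.arctan2(d[1],d[0]))%360
g=lambda p,z:plane(im,[f(p)],z)[0][:2]
F=(g((59,345),.143)+g((538,345),.143))/2; C=g((298,383),.174); O=g((286,210),.17); I=g((293.5,318),.17); M=g((293,150),.143); D=g((186,515),.143)
print('F',F,'C',C,'mark',a(M-F),'dot',a(D-F),'line C->O',a(O-C),'I->O',a(O-I),'F->O',a(O-F))
E
```

```text
F [ 0.66827908 -0.07228397] C [ 0.66940153 -0.07228019] mark 177.77471674921256 dot 322.85368636843947 line C->O 180.23810067856502 I->O 180.08747372427888 F->O 180.24017734484434
```

>>> send_rows(
  steps=[
    {"tx":0.45,"ty":-0.02,"tz":0,"turn":0,"grip":1},
    {"tx":0,"ty":0,"tz":0.6,"turn":0,"grip":1},
    {"tx":0,"ty":0,"tz":0.6,"turn":0,"grip":1},
    {"tx":0,"ty":0,"tz":0.3,"turn":0,"grip":1},
    {"tx":0,"ty":0,"tz":0,"turn":0,"grip":0.8},
    {"tx":0,"ty":0,"tz":0,"turn":0,"grip":0.65},
    {"tx":0,"ty":0,"tz":0,"turn":0,"grip":0.4},
    {"tx":0,"ty":0,"tz":0,"turn":0,"grip":0.4},
    {"tx":0,"ty":0,"tz":0,"turn":0,"grip":0.4},
  ],
)

```text
time: 18.62
position: [0.6693, -0.0729, 0.164]
tool_rot: [0.103, 3.139, -0.0]
ft_force: [0.1, -1.1, 1.2]
grip_width: 0.567
grip_force: 30.0
```

```bash
python3 - <<'E'
from h import *
go((.6695,-.072,.162),86.2)
print(ctrl.get_state()['torque'])
E
```

```text
pos [ 0.6693 -0.0729  0.164 ] y-angle 86.22 shift [-0.002  0.014  0.034] q [-0.43  0.47  0.68  1.5  -0.3   1.27  1.79] t 18.625 F [ 0.1 -1.1  1.2] grip 0.5674582045183245 30.00032275915146
turn units 0.0030761687636857715
[-0.0696049  -0.00232781  0.02168098]
```

>>> send_rows(
  steps=[
    {"tx":0,"ty":0,"tz":0,"turn":0.15,"grip":0.4},
    {"tx":0,"ty":0,"tz":0,"turn":0.15,"grip":0.4},
    {"tx":0,"ty":0,"tz":0,"turn":0.1,"grip":0.4},
    {"tx":0,"ty":0,"tz":0,"turn":0,"grip":0.4},
    {"tx":0,"ty":0,"tz":0,"turn":0,"grip":0.4},
  ],
)

```text
time: 19.25
position: [0.6694, -0.0729, 0.164]
tool_rot: [0.192, 3.135, -0.0]
ft_force: [-1.7, -0.4, 5.4]
grip_width: 0.569
grip_force: 30.0
```

```bash
python3 - <<'E'
from h import *
go((.6695,-.072,.162),86.2)
print(ctrl.get_state()['torque'])
E
```

```text
pos [ 0.6694 -0.0729  0.164 ] y-angle 82.99 shift [-0.     0.014  0.033] q [-0.44  0.48  0.69  1.5  -0.31  1.27  1.74] t 19.25 F [-1.7 -0.4  5.4] grip 0.5689502115663064 30.00089317560196
turn units -0.4006945904386132
[-0.14398891  0.04717874 -0.06744034]
```

>>> send_rows(
  steps=[
    {"tx":0,"ty":0,"tz":0,"turn":0,"grip":0.8},
    {"tx":0,"ty":0,"tz":0,"turn":0,"grip":1},
    {"tx":0,"ty":0,"tz":0,"turn":0,"grip":1},
    {"tx":0,"ty":0,"tz":0,"turn":0,"grip":1},
    {"tx":0,"ty":0,"tz":-0.5,"turn":0,"grip":1},
    {"tx":-0.2,"ty":0,"tz":-0.6,"turn":-0.4,"grip":1},
    {"tx":-0.25,"ty":0,"tz":-0.4,"turn":0,"grip":1},
    {"tx":0,"ty":0,"tz":0,"turn":0,"grip":1},
    {"tx":0,"ty":0,"tz":0,"turn":0,"grip":1},
  ],
)

```text
time: 20.38
position: [0.695, -0.075, 0.2519]
tool_rot: [-0.104, -3.138, -0.0]
ft_force: [-0.6, 0.2, 0.0]
grip_width: 1.001
grip_force: 0.0
```

```bash
python3 - <<'E'
from h import *
go((.6695,-.072,.162),88)
im=wrist('w6.png')
u,v=proj(im,[(.660,-.072,.165)])[0].astype(int)
print(u,v)
cv2.imwrite('pics/w6c.png',cv2.resize(cv2.imread('pics/w6.png')[v-70:v+60,u-65:u+65],None,fx=4.5,fy=4.5,interpolation=0))
E
```

```text
pos [ 0.695  -0.075   0.2519] y-angle 86.21 shift [0.424 0.021 1.5  ] q [-0.4   0.49  0.69  1.31 -0.3   1.46  1.77] t 20.375 F [-0.6  0.2  0. ] grip 1.0013740817418788 0.0
turn units -0.22355530438140292
283 172
```

View pics/w6c.png

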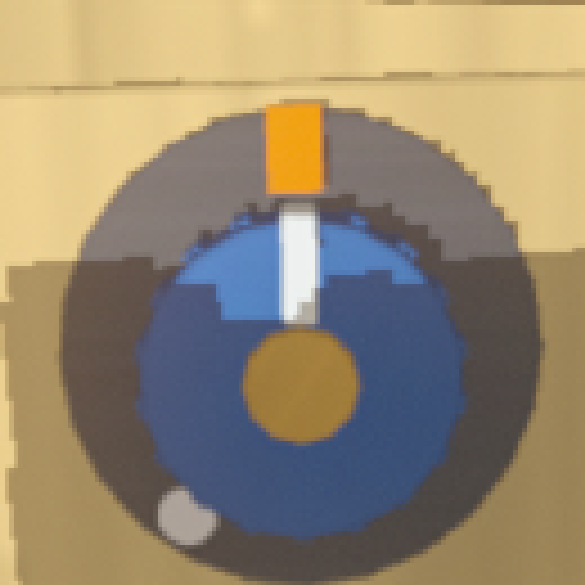

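The line (outer end (299,208), post (301,385)) now sits within 1° of the mark and is just past it, well short of the collar's stop. The collar turned without jamming, so the drawer is caught open. The gripper is open and clear of everything, so I'm handing in.

```bash
python3 -c "
from bench import ctrl
print(ctrl.close_job())"
```

```text
the job is handed in; nothing more can be done
None
```

The drawer is pulled out to its stop and the blue collar is turned clockwise to within about 1° of the orange mark, so it is locked open; the plaque is in the drawer, the gripper is open and clear, and the job was handed in at about 20 s, with no verdict shown.

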